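# Set the bench transformer dial to the red line and switch the output on

### The arm

A 6-joint arm with a two-finger parallel gripper is mounted at the origin on the work surface. World frame = base frame: x ahead of the robot, y to its left, z up, the work surface at z = 0. Lengths are in m, angles in rad, forces in N, time in s.
With the tool pointing down it reaches from about 0.4 to 0.925 m from the base axis. Payload 3.4 kg.
Tool frame: the origin (TCP) lies on the centre line of the jaws, within the pads' length; the fingertips stand 8 mm ahead of it and the grasp point (between the pads) lies 11 mm behind it; z points along the fingers, y is the line along which they close (so a half turn about z gives the same grasp; the last joint's range is limited). The gripper opens to 85 mm and grips with 20 to 120 N. Pads are 22 mm wide; open, the fingers measure 114 mm over their backs; the gripper's body (76 mm by 85 mm) begins 54 mm behind the grasp point. The pads swing forward as they close: fully open they stand 13 mm farther back than shut.
Start: joints at [1.264, 0.307, 1.506, -0, 1.328, -0.073], TCP at [0.133, 0.559, 0.239] pointing down, gripper open.
Joint ranges: [-3.12, 3.12], [-1.05, 2.28], [0.14, 2.33], [-1.42, 4.57], [0.1, 2.73], [-2.68, 2.68]. Speed limits (rad/s): [2.57, 2.57, 3.14, 3.14, 3.14, 3.14].

### API

Orientations are given as [roll, pitch, yaw] about the fixed x, y, z axes, in that order (R = Rz(yaw) Ry(pitch) Rx(roll)).
In Python, from workcell import ctrl gives the robot as it stands.
- The arm moves only by the tool arm_command, never from a script. Its argument "deltas" is one flat list of numbers, 7 for each row, row after row: the shift along the tool's x, y, z as a fraction of full scale, then the turn, a rotation vector about the tool's x, y, z as a fraction of full scale, then the gripper command: -1 is fully open, 1 is shut, values between are in proportion. A call has 1 to 8 rows; each row shifts and turns the commanded pose from where the row before left it, along the tool's axes as they then stand; what a row does not reach is not made up. Full scale, the value 1, is 1 m for a shift and 60 degrees for a turn. A row lasts 1/12 s, in which the tool goes at most 41.7 mm and 7.16 degrees, less where a joint would pass 70% of its speed; a pose out of reach is approached as far as the arm can. A call with a number of a shift or a turn outside -1 to 1 is refused whole. A call with a gripper value outside its range is refused whole. The fingers move at their own pace and stop on an object; "newtons" is the grip in N (left out, the last holds). Time passes only in rows, so rows that do not move let the fingers close. It gives the time, the measured TCP pose, the force, the opening and the grip force at its end, in the units of the state.
- ctrl.sense(): the state, without advancing time (a new reading comes with each control period).
- ctrl.snapshot(name): name is "scene" or "top" or "wrist"; returns a dict with "pixels" (480x640x3 uint8, red, green, blue), "camera_matrix" (3x3 intrinsics, pixels), "world_from_camera" (4x4, takes a point from camera to world coordinates). Camera axes: x right, y down, z forward; pixel columns grow to the right and rows downward; lengths in m; the calibration is good to about 2 mm. A picture is of the moment at which its call begins. There is no depth.
- ctrl.finish_job(): hands the job in; it is judged then, once.
The state is a dict: "clock": time; "joint_pos": joint angles; "qvel": joint speeds; "joint_torque": joint torques, N m; "tool_pos": TCP position; "ee_rot": TCP orientation; "contact_force": force on the tool from outside, world axes, zero at the start; "ft_torque": the same for the moment, N m; "finger_gap": opening from 0.0 (shut) to 1.0 (fully open); "grasp_force": force on a finger pad.
Only numpy, scipy, OpenCV 4.12 (cv2) and the standard library are available. Lean on these libraries where they do the work, as an engineer would, in place of code of your own. Each camera call takes 0.05 s, during which the arm holds its last target. There are 200 camera calls.

### The job

On the grey bench transformer, turn the big dial by pushing with a fingertip in its finger notch until the dial's white index mark lines up with the red target line on the scale. Only then press the green output button all the way down and let it come back up, leaving the dial on the red line. Leave the jar, the solder spool, the bottle and the screwdriver where they are.

Things in the scene. Friction and masses are not known exactly. Their poses are not given: they have to be found in the camera images.
- station: Fixed bench transformer: grey box 200 (x) x 290 (y) x 85 mm high, flat top with a black round scale (radius 90 mm) carrying white lines. Origin: centre of its underside on the bench; at yaw 0 its front (sockets) faces -x, to the robot. Its place and yaw vary.
- dial_axis (a point): Point on the dial's vertical axis, at (0, 45) mm in the station's frame, level with the dial's top, 113 mm above the bench. The dial: a black skirt disc, radius 66 mm, top 91 mm above the bench, and on it a light grey raised body, radius 60 mm, 22 mm high, with a finger notch cut into it opposite the index mark.
- dial (a joint): Dial angle, rad, stops at -2.4 and 2.4. At 0 the white index mark points along the station's +x (away from the robot); the value grows clockwise seen from above. Friction about 0.12 N m, no spring: it stays where it is left. It must always turn clockwise (0.5 to 4.2 rad) from its start to reach the red line.
- notch (a point): Middle of the finger notch's floor, 46 mm from the dial axis, 91 mm above the bench; turns with the dial. The notch is open at the top and rim; its inner end is the hub, radius 28 mm; its two side walls, 22 mm high, run roughly radially, 42 to 43 degrees either side of this point. Pushing a wall sideways round the axis turns the dial that way.
- index_tip (a point): Outer end of the white index mark on the dial's skirt, 66 mm from the dial axis, 91 mm above the bench; the mark (4 mm wide) runs radially over the skirt, up the side and along the dial's top. The frame's x axis points outwards along the mark. Opposite the notch.
- target_line (a point): Inner end of the red target line on the scale, 69.5 mm from the dial axis, 87 mm above the bench. The line is flat, 4 mm wide and 20 mm long, runs radially outwards and ends in a small red diamond; the frame's x axis points outwards along it. It does not move during the task.
- target (a joint): Angle of the red target line, rad, counted exactly as dial is: the index mark is on the line when the two values are equal.
- output (a joint): Travel of the green push button, m: 0 up, 0.006 fully down; a spring returns it, fully down takes 5 N.
- output_top (a point): Centre of the top of the round green button (radius 16 mm), 107 mm above the bench when up; it moves down with the button. Its black housing (radius 24 mm, 12 mm high) sits on top of the station at (55, -105) mm in the station's frame. Pressed straight down.
- flux: Loose small jar, 34 mm across, 42 mm tall, orange cap, standing on top of the station near the button. Origin: centre of its underside. Not to be disturbed.
- spool: Loose steel-coloured solder spool, 54 mm across, 46 mm tall, standing on the bench left of the station. Origin: centre of its underside. Not to be disturbed.
- cleaner: Loose white bottle, 52 mm across, 130 mm tall, red cap, standing on the bench right of the station. Origin: centre of its underside. Not to be disturbed.
- driver: Loose screwdriver, 200 mm long, red handle 25 mm thick, lying on the bench beyond the station (on its +x side), roughly parallel to the station's long side. Origin: under the middle of its length; x runs from handle to tip. Not to be disturbed.

How it is judged:
On the way, in this order (a step that is already met when the one before it is completed fails the run):
1. the index mark is brought to the red line and rests there (angle between the x axis of index_tip and the x axis of target_line, either way round below 0.06 rad and horizontal distance between index_tip and target_line below 0.02 m and velocity of joint dial between -0.05 and 0.05 rad/s), for 0.2 s.
2. the output button is pressed down with the index on the red line (value of joint output above 0.0045 m and angle between the x axis of index_tip and the x axis of target_line, either way round below 0.06 rad and horizontal distance between index_tip and target_line below 0.02 m), for 0.05 s.
At the end, for the whole second after the job is handed in: The dial's index mark rests within 0.06 rad (3.4 degrees) of the red line, the output button has been pressed (over 4.5 mm) after that and is up again, and the jar, spool, bottle and screwdriver are within 15 mm of where they stood (all of step 1 and value of joint output below 0.0015 m and distance of each of flux, spool, cleaner, driver from where it was at the start of the episode below 0.015 m); the robot touches nothing.
It fails at once if the output button is pressed while the index is off the red line (value of joint output above 0.003 m and (angle between the x axis of index_tip and the x axis of target_line, either way round above 0.06 rad or horizontal distance between index_tip and target_line above 0.02 m)).
It fails at once if a bystander (jar, spool, bottle, screwdriver) is lifted, knocked or shifted (distance of any of flux, spool, cleaner, driver from where it was at the start of the episode above 0.015 m).
It also fails if it takes over 58 s, if anything falls off the work surface, if the arm or the gripper's body presses on something with over 40 N, if the wrist force passes 120 N, or if a joint passes its speed limit or range.

## Working session

There is one attempt and no reset: what is moved stays moved. The work goes in short steps, Python scripts to look and compute and a tool call to move; the robot and the scene stay as the last step left them, time stands still between calls to the robot, and variables do not carry over. Pictures are saved under pics/ and viewed, at most 10 in all, crops included, and the job is handed in when it is done.

Besides the shell and the picture viewer there is one more tool, called after "Request:" as a command line: name --argument value ..., lists and objects as JSON in quotes. arm_command: Moves the arm, as the interface text tells. Its arguments: {"type":"object","properties":{"deltas":{"type":"array"},"newtons":{"type":"number"}},"required":["deltas"]}

```bash
mkdir -p pics; cat > h.py <<'E'
import numpy as np, cv2
from workcell import ctrl
from scipy.spatial.transform import Rotation as R
def snap(cam,name):
    s=ctrl.snapshot(cam); cv2.imwrite(f'pics/{name}.png',s['pixels'][:,:,::-1])
    np.savez(f'pics/{name}.npz',**{k:np.array(v) for k,v in s.items()}); return s
def px2w(name,u,v,z):
    s=np.load(f'pics/{name}.npz'); K=s['camera_matrix'];T=s['world_from_camera']
    d=T[:3,:3]@np.linalg.solve(K,[u,v,1]); o=T[:3,3]; return (o+d*(z-o[2])/d[2])
def w2px(name,p):
    s=np.load(f'pics/{name}.npz'); T=np.linalg.inv(s['world_from_camera'])
    q=s['camera_matrix']@(T[:3,:3]@np.array(p)+T[:3,3]); return q[:2]/q[2]
E
python3 - <<'E'
from h import *
s=snap('top','top1'); snap('scene','scene1')
print(s['world_from_camera'],s['camera_matrix']); print(ctrl.sense())
E
```

```text
[[ 0.01367902 -0.99276905  0.11925815  0.45999261]
 [-0.99989889 -0.01404458 -0.00222531 -0.01145343]
 [ 0.00388415 -0.11921565 -0.99286079  1.25345724]
 [ 0.          0.          0.          1.        ]] [[612.40338322   0.         323.16819058]
 [  0.         612.40338322 237.04678816]
 [  0.           0.           1.        ]]
{'clock': 0.1, 'joint_pos': array([ 1.26351685e+00,  3.07526664e-01,  1.50755135e+00, -1.65980081e-05,
        1.32842136e+00, -7.34723313e-02]), 'qvel': array([ 0.00057527, -0.00272879, -0.00256052, -0.00017253,  0.00060897,
       -0.00058629]), 'joint_torque': array([ 5.20312369e-04, -4.58528316e+01, -2.52608818e+01, -2.33437013e-04,
        5.59938548e-03,  1.95733332e-05]), 'tool_pos': array([0.13304274, 0.55875631, 0.2384536 ]), 'ee_rot': array([-3.13968990e+00, -1.23903160e-04,  2.90778939e+00]), 'contact_force': array([-0.88957854,  0.09309087, -0.88122067]), 'ft_torque': array([-0.00313202,  0.0019547 , -0.01594134]), 'grasp_force': 0.0, 'finger_gap': 0.9991549644860827}
```

View pics/top1.png

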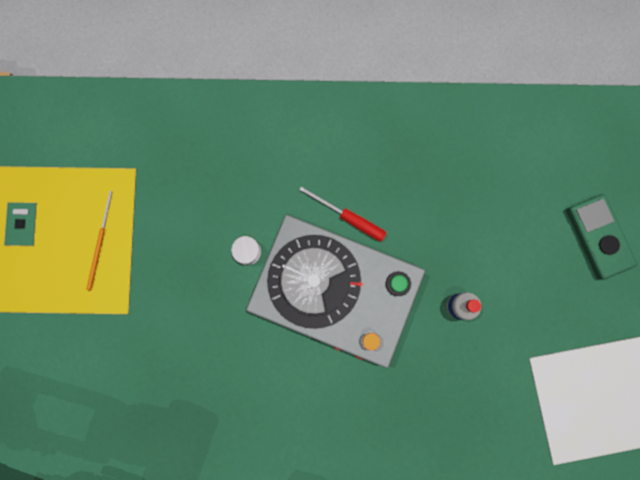

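```bash
python3 - <<'E'
import cv2
a=cv2.imread('pics/top1.png')[205:375,235:435]
cv2.imwrite('pics/c1.png',cv2.resize(a,None,fx=3.5,fy=3.5,interpolation=cv2.INTER_CUBIC))
E
```

```text
(no output)
```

View pics/c1.png

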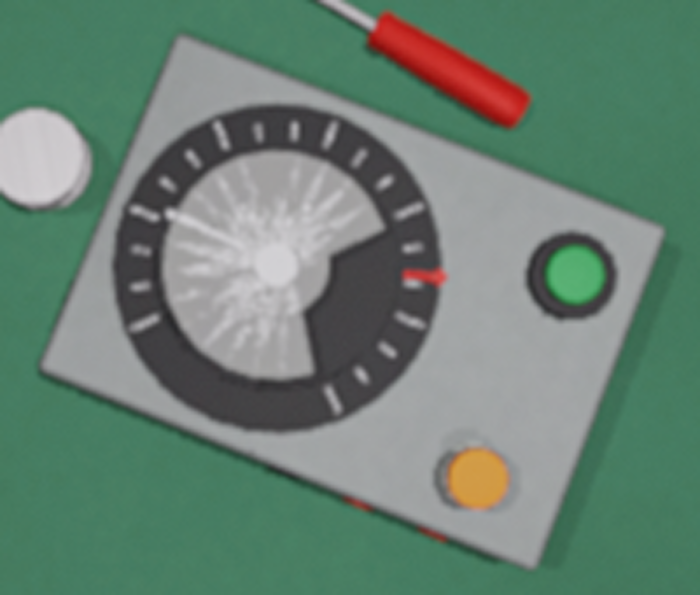

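The crop shows the index mark running left-up (crop ≈165,212), the red line to the right (403–445, 275), the notch to the right-down, the button at (575,275) and the jar at (477,478).

```bash
cat >> h.py <<'E'
def c1(x,y,z): return px2w('top1',235+(x+.5)/3.5-.5,205+(y+.5)/3.5-.5,z)
E
python3 - <<'E'
from h import *
A=c1(180,35,.085);B=c1(663,230,.085);C=c1(535,570,.085);D=c1(42,370,.085)
for n,p in zip('ABCD',(A,B,C,D)): print(n,p)
print([np.linalg.norm(a-b) for a,b in((A,B),(B,C),(C,D),(D,A))])
cen=(A+B+C+D)/4; v=(A-B)+(D-C); yaw=np.arctan2(-v[0],v[1])
w=(A-D)+(B-C); print('yaw',yaw,np.arctan2(w[1],w[0]))
Rz=lambda x,y:cen[:2]+np.array([[np.cos(yaw),-np.sin(yaw)],[np.sin(yaw),np.cos(yaw)]])@[x,y]
ax=Rz(0,.045); print('cen',cen,'axis',ax,'btn',Rz(.055,-.105),'btn img',c1(577,275,.107))
print('scale centre img',c1(277,268,.087),'flux',c1(477,478,.127))
for n,p in dict(red1=c1(403,275,.087),red2=c1(445,277,.087),idx=c1(168,212,.113),n1=c1(385,232,.113),n2=c1(315,375,.091)).items():
    d=p[:2]-ax; print(n,np.hypot(*d),'world ang',np.degrees(np.arctan2(d[1],d[0])),'dial',yaw-np.arctan2(d[1],d[0]))
E
```

```text
A [0.64286991 0.05810328 0.085     ]
B [ 0.53898031 -0.20770283  0.085     ]
C [ 0.35577659 -0.13802216  0.085     ]
D [0.45849111 0.12890725 0.085     ]
[np.float64(0.2853873504059154), np.float64(0.19600765273906912), np.float64(0.2860097589302591), np.float64(0.19750631429135215)]
yaw -0.36996026880360205 -0.36505520506562006
cen [ 0.49902948 -0.03967861  0.085     ] axis [0.51530051 0.00227676] btn [ 0.51234254 -0.15746131] btn img [ 0.51279619 -0.15790219  0.107     ]
scale centre img [0.51525536 0.00261714 0.087     ] flux [ 0.40600588 -0.10331381  0.127     ]
red1 0.06822472222802545 world ang -92.43045602302108 dial 1.2432555179179394
red2 0.0910655623631363 world ang -92.30439043603658 dial 1.2410552583516006
idx 0.06478244519266331 world ang 64.67711888979053 dial -1.4987889441342663
n1 0.060138646461836795 world ang -71.92607695691817 dial 0.8853865921374435
n2 0.06119950501958316 world ang -159.87765934411675 dial 2.420431287133113
```

```bash
cat >> h.py <<'E'
import json
AX=np.array([.5153,.0025])
def u(deg): a=np.radians(deg); return np.array([np.cos(a),np.sin(a)])
def finger(phi,r=.044,off=.0145): return AX+r*u(phi)+off*u(phi+90)   # tool x along wall direction phi
def rows(wps,g=1,nd=3):
    """wps: list of (x,y,z,yawdeg), tool pointing down; commanded pose kept in cmd.json"""
    try: c=json.load(open('cmd.json'))
    except OSError:
        s=ctrl.sense(); c=[*s['tool_pos'],np.degrees(s['ee_rot'][2])]
    out=[]
    for w in wps:
        d=np.array(w[:3])-c[:3]; x=u(c[3]); y=u(c[3]-90)
        t=np.round([d[:2]@x,d[:2]@y,-d[2]],nd)+0.; rz=round(-(w[3]-c[3])/60,3)+0.
        if np.linalg.norm(t)>.0417 or abs(rz)>.119: print('TOO BIG',t,rz)
        c=[*(np.array(c[:2])+t[0]*x+t[1]*y),c[2]-t[2],c[3]-60*rz]
        out.append([*map(float,t),0,0,rz,g])
    json.dump([float(v) for v in c],open('cmd.json','w'))
    for i in range(0,len(out),8): print([v for r in out[i:i+8] for v in r])
E
python3 - <<'E'
from h import *
s=ctrl.sense();p=s['tool_pos'];y0=np.degrees(s['ee_rot'][2])
q=finger(-138); print(q)
r0,a0=np.hypot(*p[:2]),np.degrees(np.arctan2(p[1],p[0])); r1,a1=np.hypot(*q),np.degrees(np.arctan2(q[1],q[0]))
w=[]
for i in range(1,25):
    f=i/24; w.append((*((r0+f*(r1-r0))*u(a0+f*(a1-a0))),p[2]+f*(.2-p[2]),y0+f*(222-y0)))
rows(w)
E
```

```text
[ 0.49230402 -0.03771735]
[-0.034, -0.004, 0.002, 0, 0, np.float64(-0.038), 1, -0.032, -0.008, 0.001, 0, 0, np.float64(-0.039), 1, -0.032, -0.011, 0.002, 0, 0, np.float64(-0.038), 1, -0.03, -0.014, 0.001, 0, 0, np.float64(-0.039), 1, -0.029, -0.016, 0.002, 0, 0, np.float64(-0.038), 1, -0.027, -0.02, 0.002, 0, 0, np.float64(-0.039), 1, -0.024, -0.021, 0.001, 0, 0, np.float64(-0.038), 1, -0.022, -0.024, 0.002, 0, 0, np.float64(-0.039), 1]
[-0.02, -0.026, 0.001, 0, 0, np.float64(-0.038), 1, -0.016, -0.028, 0.002, 0, 0, np.float64(-0.039), 1, -0.014, -0.028, 0.002, 0, 0, np.float64(-0.038), 1, -0.011, -0.03, 0.001, 0, 0, np.float64(-0.039), 1, -0.007, -0.031, 0.002, 0, 0, np.float64(-0.038), 1, -0.005, -0.031, 0.001, 0, 0, np.float64(-0.039), 1, -0.001, -0.031, 0.002, 0, 0, np.float64(-0.038), 1, 0.002, -0.031, 0.002, 0, 0, np.float64(-0.039), 1]
[0.004, -0.03, 0.001, 0, 0, np.float64(-0.038), 1, 0.008, -0.03, 0.002, 0, 0, np.float64(-0.038), 1, 0.011, -0.028, 0.001, 0, 0, np.float64(-0.039), 1, 0.013, -0.027, 0.002, 0, 0, np.float64(-0.038), 1, 0.016, -0.026, 0.002, 0, 0, np.float64(-0.039), 1, 0.018, -0.023, 0.001, 0, 0, np.float64(-0.038), 1, 0.02, -0.022, 0.002, 0, 0, np.float64(-0.039), 1, 0.022, -0.019, 0.001, 0, 0, np.float64(-0.038), 1]
```

Request:
arm_command --deltas '[-0.034,-0.004,0.002,0,0,-0.038,1,-0.032,-0.008,0.001,0,0,-0.039,1,-0.032,-0.011,0.002,0,0,-0.038,1,-0.03,-0.014,0.001,0,0,-0.039,1,-0.029,-0.016,0.002,0,0,-0.038,1,-0.027,-0.02,0.002,0,0,-0.039,1,-0.024,-0.021,0.001,0,0,-0.038,1,-0.022,-0.024,0.002,0,0,-0.039,1]'

```text
clock: 0.77
tool_pos: [0.356, 0.4169, 0.2259]
ee_rot: [-3.141, -0.0, -3.051]
contact_force: [0.3, 0.6, 0.1]
finger_gap: -0.002
grasp_force: 0.0
```

Request:
arm_command --deltas '[-0.02,-0.026,0.001,0,0,-0.038,1,-0.016,-0.028,0.002,0,0,-0.039,1,-0.014,-0.028,0.002,0,0,-0.038,1,-0.011,-0.03,0.001,0,0,-0.039,1,-0.007,-0.031,0.002,0,0,-0.038,1,-0.005,-0.031,0.001,0,0,-0.039,1,-0.001,-0.031,0.002,0,0,-0.038,1,0.002,-0.031,0.002,0,0,-0.039,1]'

```text
clock: 1.43
tool_pos: [0.481, 0.199, 0.2129]
ee_rot: [3.142, -0.0, -2.728]
contact_force: [0.0, 0.4, 0.3]
finger_gap: -0.004
grasp_force: 0.0
```

Request:
arm_command --deltas '[0.004,-0.03,0.001,0,0,-0.038,1,0.008,-0.03,0.002,0,0,-0.038,1,0.011,-0.028,0.001,0,0,-0.039,1,0.013,-0.027,0.002,0,0,-0.038,1,0.016,-0.026,0.002,0,0,-0.039,1,0.018,-0.023,0.001,0,0,-0.038,1,0.02,-0.022,0.002,0,0,-0.039,1,0.022,-0.019,0.001,0,0,-0.038,1]'

```text
clock: 2.1
tool_pos: [0.4922, -0.0383, 0.2008]
ee_rot: [3.141, -0.0, -2.407]
contact_force: [0.2, -0.2, 0.4]
finger_gap: 0.002
grasp_force: 0.0
```

```bash
python3 - <<'E'
from h import *
s=ctrl.sense(); print(s['tool_pos'],np.degrees(s['ee_rot']),s['joint_pos'],open('cmd.json').read())
snap('wrist','w1')
E
```

```text
[ 0.49219784 -0.03831235  0.20078174] [ 1.79978231e+02 -2.22474977e-02 -1.37906059e+02] [-1.63217079e-01  2.29484660e-01  1.72661651e+00 -7.21269737e-05
  1.18603061e+00 -2.46866411e+00] [0.4922166796185755, -0.03740356592827718, 0.2004536022825453, 221.98405981515478]
```

View pics/w1.png

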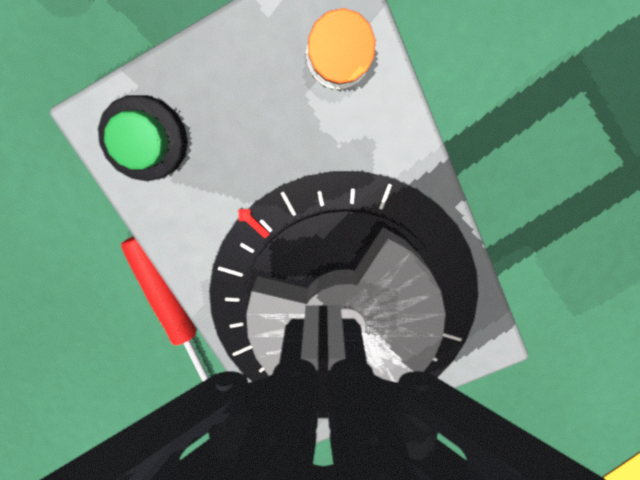

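The wrist view shows the fingertips (≈322,320) over the dial by the notch; the red line is at (255,222) and the button at (135,140). Now I lower the finger and start pushing.

```bash
sed -i 's/round(-(w\[3\]-c\[3\])\/60,3)+0\./float(round(-(w[3]-c[3])\/60,3)+0.)/' h.py; python3 - <<'E'
from h import *
q=finger(222)
rows([(*q,z,222) for z in (.17,.14,.12,.11,.105,.105,.105,.105)])
rows([(*finger(f),.105,f) for f in 222-4.*np.arange(1,9)])
E
```

```text
[0.0, 0.0, 0.03, 0, 0, 0.0, 1, 0.0, 0.0, 0.03, 0, 0, 0.0, 1, 0.0, 0.0, 0.02, 0, 0, 0.0, 1, 0.0, 0.0, 0.01, 0, 0, 0.0, 1, 0.0, 0.0, 0.005, 0, 0, 0.0, 1, 0.0, 0.0, 0.0, 0, 0, 0.0, 1, 0.0, 0.0, 0.0, 0, 0, 0.0, 1, 0.0, 0.0, 0.0, 0, 0, 0.0, 1]
[0.001, 0.003, 0.0, 0, 0, 0.066, 1, 0.001, 0.003, 0.0, 0, 0, 0.067, 1, 0.001, 0.003, 0.0, 0, 0, 0.067, 1, 0.001, 0.003, 0.0, 0, 0, 0.066, 1, 0.001, 0.003, 0.0, 0, 0, 0.067, 1, 0.001, 0.003, 0.0, 0, 0, 0.067, 1, 0.001, 0.004, 0.0, 0, 0, 0.066, 1, 0.0, 0.003, 0.0, 0, 0, 0.067, 1]
```

Request:
arm_command --deltas '[0,0,0.03,0,0,0,1,0,0,0.03,0,0,0,1,0,0,0.02,0,0,0,1,0,0,0.01,0,0,0,1,0,0,0.005,0,0,0,1,0,0,0,0,0,0,1,0,0,0,0,0,0,1,0,0,0,0,0,0,1]'

```text
clock: 2.82
tool_pos: [0.4933, -0.0368, 0.1071]
ee_rot: [-3.14, 0.001, -2.409]
contact_force: [-0.6, -0.8, -0.1]
finger_gap: -0.002
grasp_force: 0.0
```

Request:
arm_command --deltas '[0.001,0.003,0.0,0,0,0.066,1,0.001,0.003,0.0,0,0,0.067,1,0.001,0.003,0.0,0,0,0.067,1,0.001,0.003,0.0,0,0,0.066,1,0.001,0.003,0.0,0,0,0.067,1,0.001,0.003,0.0,0,0,0.067,1,0.001,0.004,0.0,0,0,0.066,1,0.0,0.003,0.0,0,0,0.067,1]'

```text
clock: 3.48
tool_pos: [0.4756, -0.0192, 0.1075]
ee_rot: [-3.139, 0.002, -2.97]
contact_force: [-1.4, -3.8, -0.0]
finger_gap: -0.002
grasp_force: 1.9
```

```bash
python3 - <<'E'
from h import *
s=ctrl.sense(); print(s['tool_pos'],np.degrees(s['ee_rot']),s['contact_force'],open('cmd.json').read())
snap('top','top2')
a=cv2.imread('pics/top2.png')[205:375,235:435]
cv2.imwrite('pics/c2.png',cv2.resize(a,None,fx=3.5,fy=3.5,interpolation=cv2.INTER_CUBIC))
E
```

```text
[ 0.47563836 -0.01917986  0.10752169] [-1.79860450e+02  1.13602155e-01 -1.70149883e+02] [-1.41475977 -3.80492695 -0.00552303] [0.4747794839056701, -0.01899847585482749, 0.1054536022825453, 190.0040598151547]
```

View pics/c2.png

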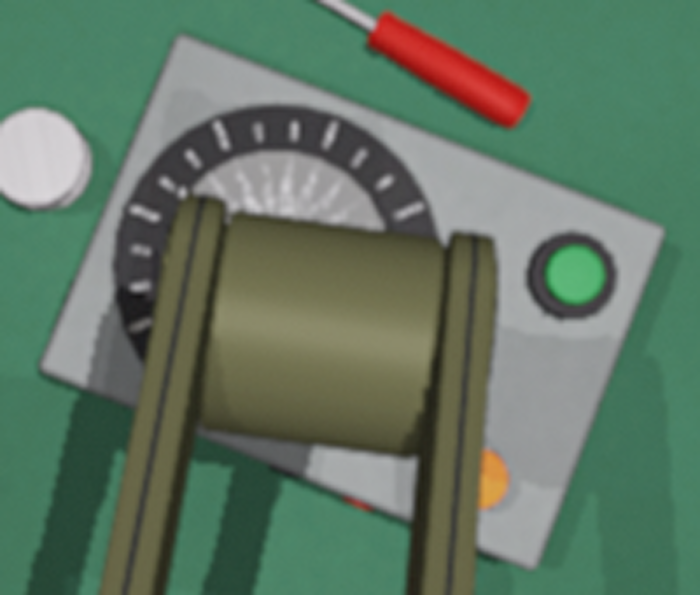

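The arm hides the dial, but the force (−1.4, −3.8 N) shows the finger is in contact with the wall. I'll continue, stopping short of the target.

```bash
python3 - <<'E'
from h import *
rows([(*finger(f),.105,f) for f in np.linspace(190,56,33)[1:]])
E
```

```text
[0.001, 0.003, 0.0, 0, 0, 0.07, 1, 0.001, 0.003, 0.0, 0, 0, 0.07, 1, 0.001, 0.003, 0.0, 0, 0, 0.069, 1, 0.001, 0.004, 0.0, 0, 0, 0.07, 1, 0.001, 0.003, 0.0, 0, 0, 0.07, 1, 0.001, 0.003, 0.0, 0, 0, 0.07, 1, 0.001, 0.003, 0.0, 0, 0, 0.07, 1, 0.001, 0.004, 0.0, 0, 0, 0.069, 1]
[0.001, 0.003, 0.0, 0, 0, 0.07, 1, 0.001, 0.003, 0.0, 0, 0, 0.07, 1, 0.001, 0.003, 0.0, 0, 0, 0.07, 1, 0.001, 0.004, 0.0, 0, 0, 0.07, 1, 0.001, 0.003, 0.0, 0, 0, 0.069, 1, 0.001, 0.003, 0.0, 0, 0, 0.07, 1, 0.0, 0.003, 0.0, 0, 0, 0.07, 1, 0.001, 0.004, 0.0, 0, 0, 0.07, 1]
[0.001, 0.003, 0.0, 0, 0, 0.07, 1, 0.001, 0.003, 0.0, 0, 0, 0.069, 1, 0.001, 0.003, 0.0, 0, 0, 0.07, 1, 0.001, 0.004, 0.0, 0, 0, 0.07, 1, 0.001, 0.003, 0.0, 0, 0, 0.07, 1, 0.001, 0.003, 0.0, 0, 0, 0.069, 1, 0.001, 0.003, 0.0, 0, 0, 0.07, 1, 0.001, 0.004, 0.0, 0, 0, 0.07, 1]
[0.001, 0.003, 0.0, 0, 0, 0.07, 1, 0.001, 0.003, 0.0, 0, 0, 0.07, 1, 0.001, 0.003, 0.0, 0, 0, 0.069, 1, 0.001, 0.004, 0.0, 0, 0, 0.07, 1, 0.001, 0.003, 0.0, 0, 0, 0.07, 1, 0.001, 0.003, 0.0, 0, 0, 0.07, 1, 0.001, 0.003, 0.0, 0, 0, 0.07, 1, 0.001, 0.004, 0.0, 0, 0, 0.069, 1]
```

Request:
arm_command --deltas '[0.001,0.003,0.0,0,0,0.07,1,0.001,0.003,0.0,0,0,0.07,1,0.001,0.003,0.0,0,0,0.069,1,0.001,0.004,0.0,0,0,0.07,1,0.001,0.003,0.0,0,0,0.07,1,0.001,0.003,0.0,0,0,0.07,1,0.001,0.003,0.0,0,0,0.07,1,0.001,0.004,0.0,0,0,0.069,1]'

```text
clock: 4.2
tool_pos: [0.4698, 0.0071, 0.1074]
ee_rot: [-3.141, 0.002, 2.73]
contact_force: [-0.8, -3.2, 1.5]
finger_gap: -0.006
grasp_force: 1.8
```

Request:
arm_command --deltas '[0.001,0.003,0.0,0,0,0.07,1,0.001,0.003,0.0,0,0,0.07,1,0.001,0.003,0.0,0,0,0.07,1,0.001,0.004,0.0,0,0,0.07,1,0.001,0.003,0.0,0,0,0.069,1,0.001,0.003,0.0,0,0,0.07,1,0.0,0.003,0.0,0,0,0.07,1,0.001,0.004,0.0,0,0,0.07,1]'

```text
clock: 4.87
tool_pos: [0.4788, 0.0318, 0.1071]
ee_rot: [-3.14, -0.0, 2.145]
contact_force: [-3.3, -2.2, 2.0]
finger_gap: 0.001
grasp_force: 1.9
```

Request:
arm_command --deltas '[0.001,0.003,0.0,0,0,0.07,1,0.001,0.003,0.0,0,0,0.069,1,0.001,0.003,0.0,0,0,0.07,1,0.001,0.004,0.0,0,0,0.07,1,0.001,0.003,0.0,0,0,0.07,1,0.001,0.003,0.0,0,0,0.069,1,0.001,0.003,0.0,0,0,0.07,1,0.001,0.004,0.0,0,0,0.07,1]'

```text
clock: 5.53
tool_pos: [0.5001, 0.048, 0.1069]
ee_rot: [-3.139, -0.001, 1.56]
contact_force: [-3.9, 1.2, 2.3]
finger_gap: -0.002
grasp_force: 2.0
```

Request:
arm_command --deltas '[0.001,0.003,0.0,0,0,0.07,1,0.001,0.003,0.0,0,0,0.07,1,0.001,0.003,0.0,0,0,0.069,1,0.001,0.004,0.0,0,0,0.07,1,0.001,0.003,0.0,0,0,0.07,1,0.001,0.003,0.0,0,0,0.07,1,0.001,0.003,0.0,0,0,0.07,1,0.001,0.004,0.0,0,0,0.069,1]'

```text
clock: 6.2
tool_pos: [0.5281, 0.0497, 0.107]
ee_rot: [-3.14, -0.002, 0.975]
contact_force: [-1.8, 4.5, -0.1]
finger_gap: -0.001
grasp_force: 2.2
```

```bash
python3 - <<'E'
from h import *
s=ctrl.sense(); print(s['tool_pos'],np.degrees(s['ee_rot']),s['contact_force'],open('cmd.json').read())
a=snap('wrist','w2')['pixels'];b=snap('top','top3')['pixels'];c=snap('scene','s3')['pixels']
im=np.hstack([cv2.resize(a,(480,360)),cv2.resize(b[205:375,235:435],(424,360))])[:,:800]
cv2.imwrite('pics/c3.png',im[:,:,::-1])
E
```

```text
[0.52807486 0.04973062 0.10704514] [-1.79888911e+02 -1.29023384e-01  5.58812186e+01] [-1.76444132  4.46910901 -0.13046924] [0.5283383934165341, 0.04736776509305712, 0.1054536022825453, 56.0240598151548]
```

View pics/c3.png

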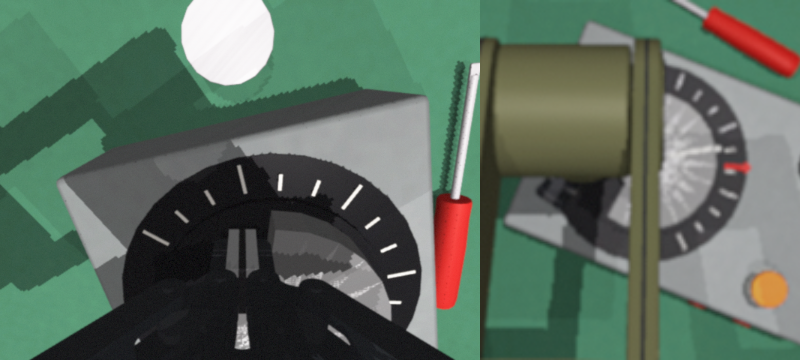

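The index mark is now visible from the top (composite ≈720,152), just short of the red line (738,167). I'll zoom in.

```bash
python3 - <<'E'
from h import *
a=cv2.imread('pics/top3.png')[255:310,315:375]
cv2.imwrite('pics/c4.png',cv2.resize(a,None,fx=10,fy=10,interpolation=cv2.INTER_CUBIC))
E
```

```text
(no output)
```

View pics/c4.png

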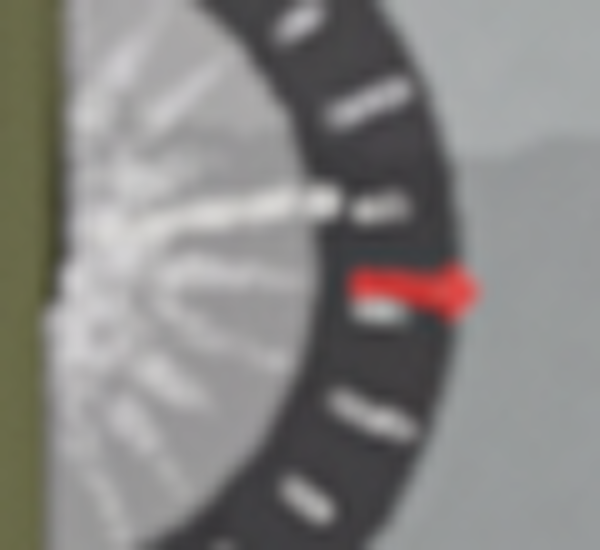

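```bash
cat >> h.py <<'E'
def ang(name,cx,cy,z,u0,v0,s):
    d=px2w(name,u0+(cx+.5)/s-.5,v0+(cy+.5)/s-.5,z)[:2]-AX; return np.hypot(*d),np.degrees(np.arctan2(d[1],d[0]))
E
python3 - <<'E'
from h import *
for p in((335,202,.091),(322,202,.091),(302,203,.113),(200,215,.113),(360,284,.087),(440,290,.087),(470,293,.087)): print(p,ang('top3',*p,315,255,10))
E
```

```text
(335, 202, 0.091) (np.float64(0.06604448868197843), np.float64(-78.72052813189775))
(322, 202, 0.091) (np.float64(0.06361933571360394), np.float64(-78.31614108203163))
(302, 203, 0.113) (np.float64(0.058770782059804315), np.float64(-78.8597884651827))
(200, 215, 0.113) (np.float64(0.03969665427980323), np.float64(-77.10661829012037))
(360, 284, 0.087) (np.float64(0.06987606717200216), np.float64(-91.9444336580816))
(440, 290, 0.087) (np.float64(0.08512265252785041), np.float64(-92.22108424750064))
(470, 293, 0.087) (np.float64(0.09084670507386329), np.float64(-92.39054925823095))
```

```bash
python3 - <<'E'
from h import *
rows([(*finger(f),.105,f) for f in [54,51.5,49,46.5,44.5,43.2,43,43]],nd=4)
E
```

```text
[0.0, 0.0013, 0.0005, 0, 0, 0.034, 1, 0.0006, 0.002, 0.0, 0, 0, 0.041, 1, 0.0006, 0.0019, 0.0, 0, 0, 0.042, 1, 0.0006, 0.0019, 0.0, 0, 0, 0.042, 1, 0.0004, 0.0016, 0.0, 0, 0, 0.033, 1, 0.0004, 0.001, 0.0, 0, 0, 0.022, 1, 0.0, 0.0001, 0.0, 0, 0, 0.003, 1, 0.0, 0.0, 0.0, 0, 0, 0.0, 1]
```

Request:
arm_command --deltas '[0.0,0.0013,0.0005,0,0,0.034,1,0.0006,0.002,0.0,0,0,0.041,1,0.0006,0.0019,0.0,0,0,0.042,1,0.0006,0.0019,0.0,0,0,0.042,1,0.0004,0.0016,0.0,0,0,0.033,1,0.0004,0.001,0.0,0,0,0.022,1,0.0,0.0001,0.0,0,0,0.003,1,0.0,0.0,0.0,0,0,0.0,1]'

```text
clock: 7.02
tool_pos: [0.5382, 0.0441, 0.1063]
ee_rot: [3.141, -0.001, 0.752]
contact_force: [-0.9, 3.9, 1.8]
finger_gap: 0.006
grasp_force: 1.9
```

```bash
python3 - <<'E'
from h import *
snap('top','top4')
a=cv2.imread('pics/top4.png')[255:310,315:375]
cv2.imwrite('pics/c5.png',cv2.resize(a,None,fx=10,fy=10,interpolation=cv2.INTER_CUBIC))
E
```

```text
(no output)
```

View pics/c5.png

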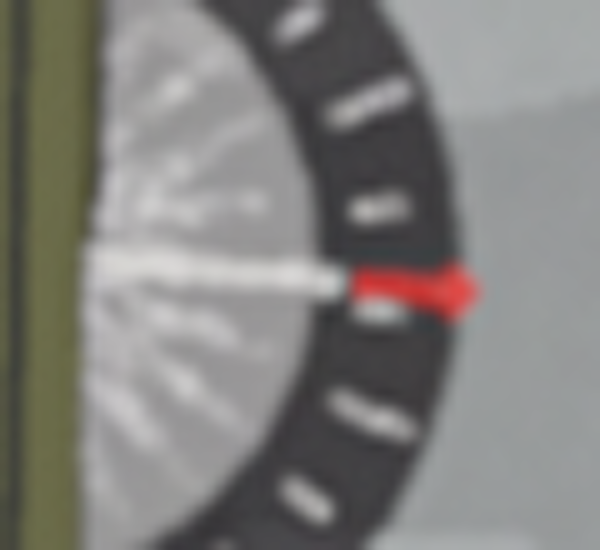

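The index tip (338,283) meets the red line's start (360,284), so it is aligned. Next I back off the wall, lift, and go over the button.

```bash
python3 - <<'E'
from h import *
print(ang('top4',338,283,.091,315,255,10),ang('top4',290,273,.113,315,255,10))
c=json.load(open('cmd.json')); p=np.array(c[:2]); b=np.array([.5126,-.1577]); q=p-u(c[3]-90)*.006
rows([(*(p-u(c[3]-90)*.003),c[2],43),(*q,c[2],43),(*q,.11,43),(*q,.125,43),(*q,.15,43),(*q,.17,43)]+[(*(q+f*(b-q)),.17,43) for f in np.linspace(0,1,9)[1:]]+[(*b,.15,43),(*b,.13,43)])
E
```

```text
(np.float64(0.06551774349512737), np.float64(-92.11770152312371)) (np.float64(0.05558082332701911), np.float64(-91.74180646637664))
[0.0, -0.003, 0.0, 0, 0, 0.0, 1, 0.0, -0.003, 0.0, 0, 0, 0.0, 1, 0.0, 0.0, -0.005, 0, 0, 0.0, 1, 0.0, 0.0, -0.015, 0, 0, 0.0, 1, 0.0, 0.0, -0.025, 0, 0, 0.0, 1, 0.0, 0.0, -0.02, 0, 0, 0.0, 1, -0.019, 0.017, 0.0, 0, 0, 0.0, 1, -0.02, 0.017, 0.0, 0, 0, 0.0, 1]
[-0.019, 0.017, 0.0, 0, 0, 0.0, 1, -0.02, 0.017, 0.0, 0, 0, 0.0, 1, -0.019, 0.017, 0.0, 0, 0, 0.0, 1, -0.019, 0.017, 0.0, 0, 0, 0.0, 1, -0.02, 0.017, 0.0, 0, 0, 0.0, 1, -0.019, 0.017, 0.0, 0, 0, 0.0, 1, 0.0, 0.0, 0.02, 0, 0, 0.0, 1, 0.0, 0.0, 0.02, 0, 0, 0.0, 1]
```

Request:
arm_command --deltas '[0.0,-0.003,0.0,0,0,0.0,1,0.0,-0.003,0.0,0,0,0.0,1,0.0,0.0,-0.005,0,0,0.0,1,0.0,0.0,-0.015,0,0,0.0,1,0.0,0.0,-0.025,0,0,0.0,1,0.0,0.0,-0.02,0,0,0.0,1,-0.019,0.017,0.0,0,0,0.0,1,-0.02,0.017,0.0,0,0,0.0,1]'

```text
clock: 7.73
tool_pos: [0.5298, -0.0035, 0.1729]
ee_rot: [3.138, -0.002, 0.754]
contact_force: [0.0, -0.7, -0.2]
finger_gap: 0.002
grasp_force: 0.0
```

Request:
arm_command --deltas '[-0.019,0.017,0.0,0,0,0.0,1,-0.02,0.017,0.0,0,0,0.0,1,-0.019,0.017,0.0,0,0,0.0,1,-0.019,0.017,0.0,0,0,0.0,1,-0.02,0.017,0.0,0,0,0.0,1,-0.019,0.017,0.0,0,0,0.0,1,0,0,0,0,0,0,1,0,0,0,0,0,0,1]'

```text
clock: 8.4
tool_pos: [0.5128, -0.1585, 0.171]
ee_rot: [3.141, 0.0, 0.748]
contact_force: [0.1, -0.6, 0.3]
finger_gap: -0.001
grasp_force: 0.0
```

```bash
python3 - <<'E'
from h import *
a=snap('wrist','w5')['pixels']; b=snap('top','top5')['pixels'];s=ctrl.sense();print(s['tool_pos'])
print('tip px',w2px('w5',s['tool_pos']-[0,0,.008]),'btn px',w2px('w5',[.5126,-.1577,.107]))
im=np.hstack([cv2.resize(a,(400,300)),cv2.resize(b[230:320,260:380],(400,300),interpolation=cv2.INTER_CUBIC)])
cv2.imwrite('pics/c6.png',im[:,:,::-1])
E
```

```text
[ 0.51273054 -0.15676172  0.17081634]
tip px [316.16090261 325.91339048] btn px [318.80084168 271.57404205]
```

View pics/c6.png

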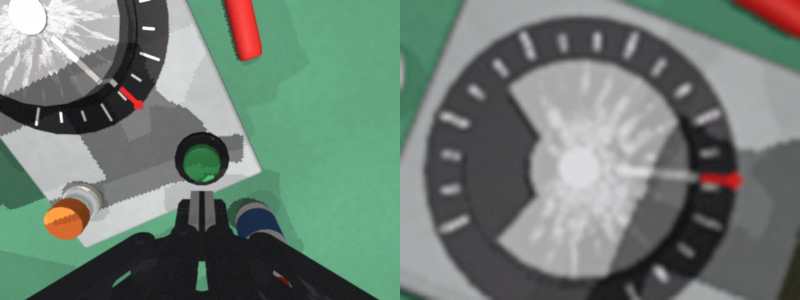

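```bash
python3 - <<'E'
from h import *
print('red px /1.6',w2px('w5',[*(AX+.089*u(-92.2)),.087])/1.6,w2px('w5',[*(AX+.0695*u(-92.2)),.087])/1.6)
print(px2w('w5',325,259,.107))
print(px2w('top1',465,306,.1))
a=np.load('pics/w5.npz')['pixels']; h=cv2.cvtColor(a,cv2.COLOR_RGB2HSV)
m=cv2.inRange(h[200:320,260:390],(50,150,40),(75,255,255)); ys,xs=np.nonzero(m); print(xs.min()+260,xs.max()+260,ys.min()+200,ys.max()+200)
E
```

```text
red px /1.6 [136.77197584 107.99712384] [118.74343012  91.29521392]
[ 0.5199127  -0.15528549  0.107     ]
[ 0.47220647 -0.28150238  0.1       ]
293 352 231 289
```

Request:
arm_command --deltas '[0,0,0.02,0,0,0,1,0,0,0.02,0,0,0,1,0,0,0.01,0,0,0,1,0,0,0.005,0,0,0,1,0,0,0.004,0,0,0,1,0,0,0.003,0,0,0,1,0,0,0,0,0,0,1,0,0,0,0,0,0,1]'

```text
clock: 9.17
tool_pos: [0.513, -0.1564, 0.1096]
ee_rot: [-3.141, -0.0, 0.751]
contact_force: [-2.2, 2.1, 4.6]
finger_gap: 0.002
grasp_force: 2.2
```

Request:
arm_command --deltas '[0,0,0.002,0,0,0,1,0,0,0.002,0,0,0,1,0,0,0,0,0,0,1,0,0,0,0,0,0,1]'

```text
clock: 9.5
tool_pos: [0.5133, -0.1567, 0.1087]
ee_rot: [3.14, -0.001, 0.751]
contact_force: [-7.9, 4.7, 25.5]
finger_gap: -0.0
grasp_force: 12.9
```

Fully bottomed (25 N). Now I lift off.

Request:
arm_command --deltas '[0,0,-0.006,0,0,0,1,0,0,-0.01,0,0,0,1,0,0,-0.03,0,0,0,1,0,0,-0.03,0,0,0,1,0,0,-0.03,0,0,0,1,0,0,0,0,0,0,1,0,0,0,0,0,0,1,0,0,0,0,0,0,1]'

```text
clock: 10.17
tool_pos: [0.5132, -0.1572, 0.211]
ee_rot: [3.141, -0.0, 0.751]
contact_force: [-0.2, 0.7, 0.8]
finger_gap: 0.0
grasp_force: 0.0
```

```bash
python3 - <<'E'
from h import *
snap('top','top6'); a=cv2.imread('pics/top6.png')[180:375,235:485]
cv2.imwrite('pics/c7.png',cv2.resize(a,None,fx=3,fy=3,interpolation=cv2.INTER_CUBIC))
E
```

```text
(no output)
```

View pics/c7.png

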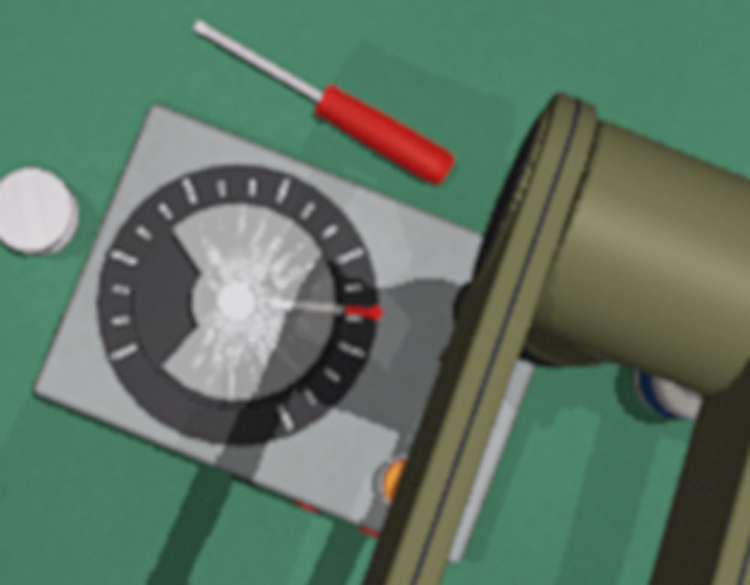

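The dial is on the red line (index 340,308; red 360,312), the objects in view have not moved, and the arm is clear.

```bash
python3 -c "
from workcell import ctrl; print(ctrl.finish_job())"
```

```text
the job is handed in; nothing more can be done
None
```

I turned the dial clockwise onto the red line (index within about 1° in the camera image), then pressed the green button fully down and lifted off. I handed the job in at about 10 s on the robot clock; the hand-in gave no verdict. The last picture showed the spool and screwdriver where they started, but the arm partly hid the jar and bottle and fully hid the button, so I did not see the button come back up.

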